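# Clamp a tube carrier on the blood mixer with the eccentric knob

### The job

The filled tube carrier has to go on the tube mixer: lift it by its handle onto the platform, set it down gently and slide it home into the corner, against both the end stop and the cushioned fence, with its tubes still upright. Then turn the winged eccentric knob clockwise until its lobe bears firmly on the carrier's side, so that it holds the carrier when you let go, but do not force it: over-tightening cracks the carrier. Leave the other things on the desk where they are.

Things in the scene. Friction and masses are not known exactly. Their poses are not given: they have to be found in the camera images.
- mixer: Low white tube mixer, grey platform 214 x 168 mm, fixed; does not rock here. Origin on the desk under its centre; x away from the robot at yaw 0, y to the left. Platform top (rubber mat) at z = 64 mm. End stop at the far end, inner face at x = +85 mm. Adjustable fence along the left, with a sprung rubber cushion strip. Both 35 mm high above the mat. Near end open, clamp at the right.
- bay_corner (a point): Nominal corner of the bay at mat height ([85, 50, 64] mm in the mixer's frame, same axes). x is the end stop's face. The fence is only roughly set: the strip's face lies up to 1 mm short of this point (-y) or beyond it. Carrier home: origin 74 mm in -x of this point and 27 mm in -y of the strip's face. The strip gives way 1 mm for each 14 N, at most 6 mm, and springs back.
- carrier: Loose grey carrier 148 x 54 mm, 0.25 to 0.55 kg, five tubes fixed in it. Origin at the centre of its underside, x along its length. Flat-sided base 22 mm high, holed plate with its top at 52 mm, caps up to 91 mm, handle between the rows. Two tubes at each end of the +y row, one at the +x end of the -y row; with +y towards the fence the empty places leave the fingers room at the knob.
- handle (a point): Middle of the carrier's handle, 81 mm above its underside: a level bar 90 mm long (along the carrier's x), 12 mm wide, 16 mm high, on posts 36 mm either side of the middle. Grip it across its 12 mm from above.
- clamp: Steel clamp carriage, 56 x 46 x 6 mm, on the platform; carries the eccentric knob. Origin on the knob's axis ([0, -25.5, 63] mm in the mixer's frame), axes parallel to the mixer's. With the carrier home its side is 20.5 to 22.5 mm from the axis. Past the touch each 0.1 rad of turning adds about 16 N. About 15 N is firm, over 24 N is forcing it. Clamping draws the carrier towards the end stop.
- cam (a joint): Angle of the eccentric's wing in rad (0 to 2.7), growing clockwise seen from above; starts open at 0.55 to 0.65, stays where left. Rubber-rimmed disc (radius 20 mm, 8 to 20 mm above the platform), centre 12 mm off the axis, pinched on the shaft up to 0.25 rad off the wing: at 0 the lobe points about to the mixer's -y, away from the bay, at 1.57 to -x. It reaches 20 - 12 cos(angle) mm to +y.
- knob (a point): On the knob's axis, 83 mm above the platform, where to grip it across its 12 mm from above: a black wing 12 mm thick, 26 mm high (top 11 mm above this point), reaching 27 mm from the axis over the lobe and 10 mm the other way; along the mixer's y at joint angle 0. Turning it takes up to 0.12 N m of friction plus about 0.035 N m for each newton with which the disc bears on the carrier.
- dropper: Bystander: small dropper bottle, 24 mm across, 60 mm high, origin at its foot.
- lying_tube: Bystander: a sample tube lying on the desk, 79 mm long, 16 mm thick.
- stapler: Bystander: black stapler, 36 x 128 x 47 mm.
- vial_0: Bystander: brown vial, 22 mm across, 53 mm high.
- vial_1: Bystander: brown vial, 22 mm across, 53 mm high.

How it is judged (in metres and radians):
On the way:
1. the carrier stands on the platform in the bay, let go, within 5 mm of the end stop and beside the fence, and the lobe does not bear on it yet (z of carrier in the frame of bay_corner between -0.003 and 0.003 m and angle between carrier's own z axis and vertical below 0.05 rad and angle between the x axis of carrier and the x axis of mixer, either way round below 0.05 rad and x of carrier in the frame of bay_corner above -0.079 m and y of carrier in the frame of bay_corner above -0.036 m and contact force between the fingers and carrier below 0.2 N and contact force between clamp and carrier below 1 N), for 0.2 s.
At the end, for the whole second after the job is handed in: The carrier stands upright on the mat, square to the platform within 0.05 rad, within 2.5 mm of the end stop and in its place along the fence, at rest, and the eccentric's lobe bears on it with 7 to 24 N (so that it is pressed against the cushion strip) after the robot has let go (z of carrier in the frame of bay_corner between -0.003 and 0.003 m and angle between carrier's own z axis and vertical below 0.05 rad and angle between the x axis of carrier and the x axis of mixer, either way round below 0.05 rad and x of carrier in the frame of bay_corner above -0.0765 m and y of carrier in the frame of bay_corner between -0.032 and -0.018 m and contact force between clamp and carrier between 7 and 24 N and linear speed of carrier below 0.01 m/s); the robot touches nothing.
It fails at once if the eccentric presses the carrier with more than 40 N (over-tightened) (contact force between clamp and carrier above 40 N).
It fails at once if the carrier is set down or shoved against the mixer with more than 60 N (contact force between mixer and carrier above 60 N).
It fails at once if the carrier is tipped more than 0.35 rad (angle between carrier's own z axis and vertical above 0.35 rad).
It fails at once if a bystander is moved more than 20 mm (distance of any of dropper, lying_tube, stapler, vial_0, vial_1 from where it was at the start of the episode above 0.02 m).
It also fails if it takes over 69 s, if anything falls off the work surface, if the arm or the gripper's body presses on something with over 40 N, if the wrist force passes 120 N, or if a joint passes its speed limit or range.

### The arm

A 6-joint arm with a two-finger parallel gripper is mounted at the origin on a cart in front of the work surface, level with it; the furniture and walls round the work are solid. World frame = base frame: x ahead of the robot, y to its left, z up, the work surface at z = 0. Lengths are in mm, angles in rad, forces in N, time in s.
With the tool pointing down it reaches from about 350 to 850 mm from the base axis. Payload 8.1 kg.
Tool frame: the origin (TCP) lies between the finger pads; the fingertips stand ctrl.nose_length ahead of it and the grasp point (between the pads) lies 6 mm ahead of it (ctrl.nose_length is the distance from the TCP to the fingertips, in mm); z points along the fingers, y is the line along which they close (so a half turn about z gives the same grasp; the last joint's range is limited). The gripper opens to 85 mm and grips with 20 to 120 N. Pads are 22 mm wide; open, the fingers measure 114 mm over their backs; the gripper's body (76 mm by 85 mm) begins 54 mm behind the grasp point. The pads swing forward as they close: fully open they stand 13 mm farther back than shut.
Start: joints at [-1.371, 0.13, 1.488, -0, 1.523, -0.085], TCP at [168.6, -575.83, 256.292] pointing down, gripper open.
Joint ranges: [-2.96, 2.96], [-0.89, 2.26], [0.02, 2.5], [-1.34, 4.48], [0, 2.73], [-2.66, 2.66]. Speed limits (rad/s): [2.39, 2.39, 2.79, 3.14, 3.14, 3.14].

### API

Orientations are given as a unit quaternion [x, y, z, w].
In Python, from cell import ctrl, imaging, workorder, read_state gives the robot as it stands (ctrl), with the cameras (imaging), the job (workorder) and the readings as plain functions.
- The arm moves only by the shell command python3 shift.py 'ROWS'. ROWS is a JSON list of rows, 1 to 10 of them, each of 5 numbers: dx, dy, dz in mm, then a turn about the tool's z in rad, then the finger opening in mm; each row is the pose to reach, as a shift and turn from the pose commanded when the command began, along the tool's axes at that moment; what a row does not reach only later rows make up. A row lasts 1/12 s, in which the tool goes at most 41.7 mm and 0.125 rad, less where a joint would pass 70% of its speed; a pose out of reach is approached as far as the arm can. The fingers move at their own pace and stop on an object; the grip force is fixed at half the most. Time passes only in rows, so rows that do not move let the fingers close. It prints the time, the measured TCP pose, the force, the opening and the grip force at its end. Input that does not fit is refused with a message, and nothing moves.
- read_state(): the state, without advancing time (a new reading comes with each control period).
- imaging.capture(name): name is "scene" or "top" or "wrist"; returns the picture (420x560x3 uint8, red, green, blue); there is no depth.
- imaging.camera_params(name): a dict with "K" (3x3 intrinsics, pixels), "cam_to_world" (4x4, takes a point from camera to world coordinates); the wrist camera has in their place "tool_from_camera" (4x4, takes a point from camera to tool coordinates, whose origin is the TCP and whose axes are the flange's). Camera axes: x right, y up, looking along -z (the intrinsics and any distortion apply to the point x, -y, -z); pixel columns grow to the right and rows downward; lengths in mm; the calibration is good to about 2 mm. A picture is of the moment at which its call begins: read the wrist's pose just before it. camera_params takes no time and is no camera call.
- workorder.finish_job(): hands the job in; it is judged then, once.
The state is a dict: "time": time; "joint_pos": joint angles; "joint_velocities": joint speeds; "joint_efforts": joint torques, N m; "ee_pos": TCP position; "ee_rot": TCP orientation; "force": force on the tool from outside, world axes, zero at the start; "moment": the same for the moment, N m; "opening": finger opening in mm; "finger_force": force on a finger pad.
Only numpy, scipy, OpenCV 4.12 (cv2) and the standard library are available. Lean on these libraries where they do the work, as an engineer would, in place of code of your own. Each camera call takes 0.05 s, during which the arm holds its last target. There are 200 camera calls.

## Working session

There is one attempt and no reset: what is moved stays moved. The work goes in short steps, Python scripts to look and compute and a shell command to move; the robot and the scene stay as the last step left them, time stands still between calls to the robot, and variables do not carry over. Pictures are saved under pics/ and viewed, at most 10 in all, crops included, and the job is handed in when it is done.

```bash
ls; mkdir -p pics; python3 - <<'E'
from cell import ctrl, imaging, workorder, read_state
import cv2,numpy as np
np.set_printoptions(precision=4,suppress=True)
for n in("top","scene"):
    cv2.imwrite(f"pics/{n}0.png",imaging.capture(n)[:,:,::-1]); p=imaging.camera_params(n); print(n,p)
print(imaging.camera_params("wrist"),ctrl.nose_length); print(read_state())
E
```

```text
cell.py
pics
shift.py
top {'K': array([[526.4049,   0.    , 287.0551],
       [  0.    , 526.4049, 209.3494],
       [  0.    ,   0.    ,   1.    ]]), 'cam_to_world': array([[  -0.0206,    0.9869,   -0.1597,  297.7628],
       [  -0.9997,   -0.0219,   -0.0062,  127.3985],
       [  -0.0097,    0.1596,    0.9871, 1678.344 ],
       [   0.    ,    0.    ,    0.    ,    1.    ]])}
scene {'K': array([[379.0174,   0.    , 283.2841],
       [  0.    , 379.0174, 207.9451],
       [  0.    ,   0.    ,   1.    ]]), 'cam_to_world': array([[ -0.8219,   0.2878,  -0.4917, -27.7379],
       [ -0.5693,  -0.3846,   0.7266, 941.1365],
       [  0.02  ,   0.8771,   0.4799, 662.0182],
       [  0.    ,   0.    ,   0.    ,   1.    ]])}
{'K': array([[322.4036,   0.    , 278.1204],
       [  0.    , 322.4036, 211.6594],
       [  0.    ,   0.    ,   1.    ]]), 'tool_from_camera': array([[   0.0002,    0.9457,    0.3252,   84.8145],
       [   1.    ,   -0.0002,    0.0001,   -0.9571],
       [   0.0001,    0.3252,   -0.9457, -118.2233],
       [   0.    ,    0.    ,    0.    ,    1.    ]])} 25.0
{'time': 0.1, 'joint_pos': array([-1.3714,  0.1311,  1.4892,  0.0001,  1.523 , -0.0854]), 'joint_velocities': array([ 0.0005, -0.0022, -0.0016,  0.0009,  0.0005, -0.0004]), 'joint_efforts': array([ -0.0001, -57.095 , -50.1942,  -0.0003,   0.0081,  -0.    ]), 'ee_pos': array([ 168.4999, -575.3791,  255.3415]), 'ee_rot': array([ 0.9899,  0.1419, -0.    , -0.0008]), 'force': array([-0.4004,  0.5382,  0.5339]), 'moment': array([-0.0616,  0.0044,  0.0286]), 'finger_force': 0.0, 'opening': 85.29563887327444}
```

View pics/top0.png

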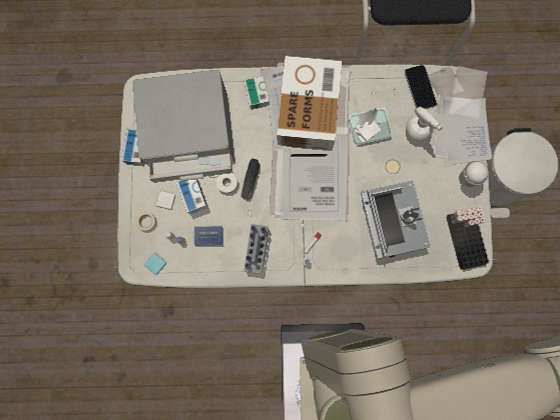

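View pics/scene0.png

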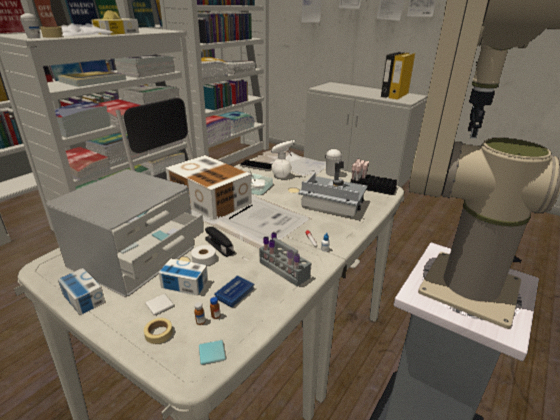

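The top view shows the carrier near (257,249), the mixer near (397,222), the lying tube and dropper around (311,250), and the stapler at (250,178). I'll zoom in on the carrier and mixer.

```bash
cat > h.py <<'E'
import numpy as np,cv2
from cell import ctrl, imaging, workorder, read_state
from scipy.spatial.transform import Rotation as R
np.set_printoptions(precision=3,suppress=True)
def pose(n,st=None):
    p=imaging.camera_params(n)
    if n!="wrist": return p["K"],p["cam_to_world"]
    T=np.eye(4);T[:3,:3]=R.from_quat(st["ee_rot"]).as_matrix();T[:3,3]=st["ee_pos"]
    return p["K"],T@p["tool_from_camera"]
def ray(uv,K,C,z):
    d=C[:3,:3]@np.array([(uv[0]-K[0,2])/K[0,0],-(uv[1]-K[1,2])/K[1,1],-1]);o=C[:3,3]
    return o+d*(z-o[2])/d[2]
def proj(X,K,C):
    c=C[:3,:3].T@(np.asarray(X,float)-C[:3,3]); return np.array([K[0,2]-K[0,0]*c[0]/c[2],K[1,2]+K[1,1]*c[1]/c[2]])
E
python3 - <<'E'
from h import *
im=cv2.imread("pics/top0.png")
a=cv2.resize(im[215:285,225:335],None,fx=5,fy=5,interpolation=cv2.INTER_CUBIC)
b=cv2.resize(im[170:270,350:440],None,fx=5,fy=5,interpolation=cv2.INTER_CUBIC)
o=np.zeros((600,800,3),np.uint8);a=cv2.resize(a,None,fx=.72,fy=.72);o[:a.shape[0],:a.shape[1]]=a;o[:500,400:800]=b[:,:400]
cv2.imwrite("pics/crop1.png",o)
K,C=pose("top")
for n,uv,z in[("car",(257,249),52),("mixer",(398,222),64),("knobtop",(406,212),157),("tube",(313,243),8),("dropper",(308,262),30),("stap",(250,178),40)]: print(n,ray(uv,K,C,z))
E
```

```text
car [438.745 233.21   52.   ]
mixer [ 511.814 -204.144   64.   ]
knobtop [ 528.397 -209.939  157.   ]
tube [457.835  57.704   8.   ]
dropper [396.641  75.906  30.   ]
stap [666.626 253.696  40.   ]
```

View pics/crop1.png

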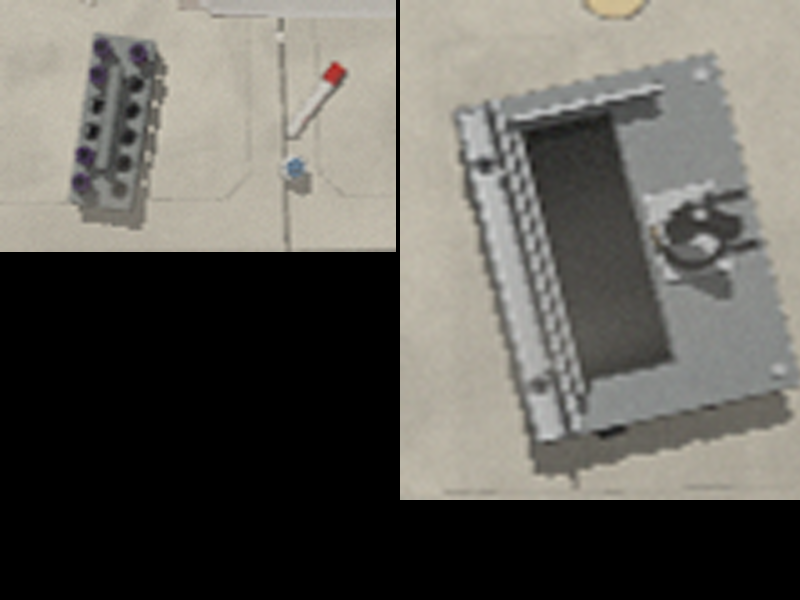

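The crops show the carrier's lone right-row tube at its top end, so its +x points up the image, with +y (three... two-end tubes row) to the left towards the fence. The knob on the mixer is at about (405,217) in the full image. Next I'll move the wrist camera over the mixer.

```bash
python3 shift.py '[[433, -260, 15, 0.1, 85], [433, -260, 15, 0.1, 85], [433, -260, 15, 0.1, 85], [433, -260, 15, 0.1, 85], [433, -260, 15, 0.1, 85], [433, -260, 15, 0.1, 85], [433, -260, 15, 0.1, 85], [433, -260, 15, 0.1, 85], [433, -260, 15, 0.1, 85], [433, -260, 15, 0.1, 85]]'
```

```text
time: 0.93
ee_pos: [451.9, -267.8, 243.6]
ee_rot: [0.996, 0.092, -0.0, -0.0]
force: [1.4, -1.1, -0.1]
opening: 84.8
finger_force: 0.0
```

```bash
python3 shift.py '[[20, -20, 0, 0, 85], [40, -30, 0, 0, 85], [40, -30, 0, 0, 85], [40, -30, 0, 0, 85], [40, -30, 0, 0, 85]]' && python3 - <<'E'
from h import *
import pickle
s=read_state();im=imaging.capture("wrist")[:,:,::-1];print(s["ee_pos"],R.from_quat(s["ee_rot"]).as_rotvec(),s["joint_pos"])
pickle.dump(s,open("w1.pkl","wb"));cv2.imwrite("pics/w1.png",im)
E
```

```text
time: 1.35
ee_pos: [484.4, -233.1, 243.5]
ee_rot: [0.996, 0.092, -0.0, -0.0]
force: [-0.5, -0.2, 0.2]
opening: 85.1
finger_force: 0.0
[ 484.375 -233.127  243.518] [-3.128 -0.29   0.002] [-0.544 -0.032  1.679 -0.     1.495  0.842]
```

View pics/w1.png

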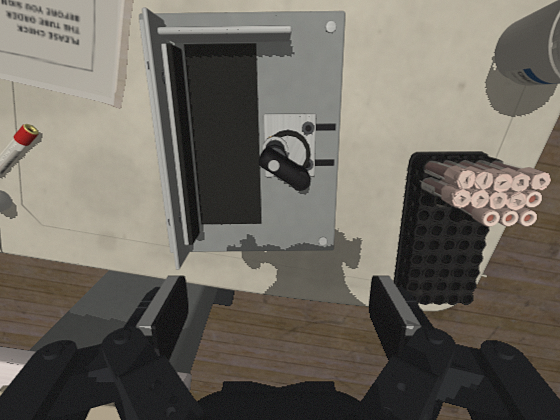

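The wrist view shows the mixer, with platform right corners at (344,11) and (333,248), and the wing's axis cap near (273,165) pointing lower right. I'll compute the mixer pose.

```bash
python3 - <<'E'
from h import *
import pickle
s=pickle.load(open("w1.pkl","rb"));K,C=pose("wrist",s)
a,b=[ray(u,K,C,64) for u in((344,11),(333,248))]
print(a,b,np.linalg.norm(a-b))
yaw=np.arctan2(*(a-b)[1::-1]);print("yaw",yaw)
Rz=R.from_euler("z",yaw).as_matrix()
c=(a+b)/2-Rz@[0,-84,0];c[2]=0;print("mixer",c)
M=lambda p:c+Rz@np.array(p,float)
for z in(157,): print("knob cap",Rz.T@(ray((273,165),K,C,z)-c))
im=cv2.imread("pics/w1.png")
for n,p,col in[("",(107,-84,64),0),("",(-107,-84,64),0),("",(-107,84,64),0),("",(85,50,64),1),("",(85,50,99),1),("",(85,-60,99),1),("",(-85,50,99),1),("",(0,-25.5,157),2),("",(28,-2.5,69),2),("",(-28,-48.5,69),2),("",(28,-48.5,69),2)]:
    u=proj(M(p),K,C);print(p,u);cv2.circle(im,tuple(int(round(v*16)) for v in u),24,[(0,0,255),(255,0,255),(0,255,0)][col],1,cv2.LINE_AA,4)
cv2.imwrite("pics/w1o.png",cv2.resize(im[0:300,120:370],None,fx=2,fy=2,interpolation=cv2.INTER_CUBIC))
E
```

```text
[ 644.125 -255.935   64.   ] [ 438.524 -297.314   64.   ] 209.7238423561305
yaw 0.1986078014245928
mixer [ 524.751 -194.276    0.   ]
knob cap [ -1.392 -26.392 157.   ]
(107, -84, 64) [344.142   7.938]
(-107, -84, 64) [332.911 249.908]
(-107, 84, 64) [168.204 251.857]
(85, 50, 64) [180.357  41.114]
(85, 50, 99) [166.461  32.696]
(85, -60, 99) [318.592  30.391]
(-85, 50, 99) [190.432 246.534]
(0, -25.5, 157) [271.563 162.853]
(28, -2.5, 69) [246.44  112.583]
(-28, -48.5, 69) [298.934 175.238]
(28, -48.5, 69) [299.432 111.845]
```

View pics/w1o.png

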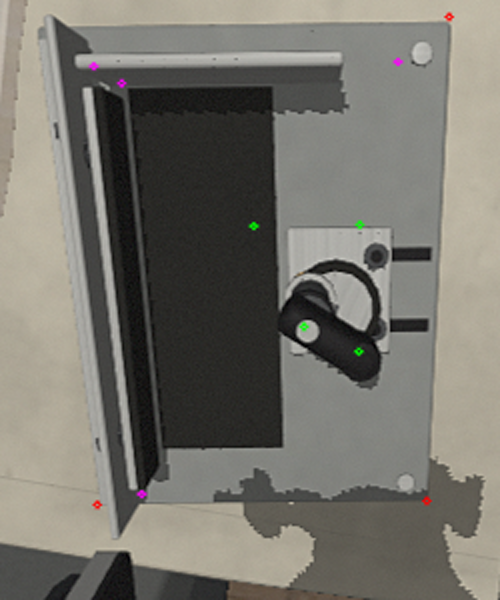

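The overlay has the knob axis and corners agreeing with the picture to about 2 mm. Next, over to the carrier.

```bash
python3 shift.py '[[20, -240, 0, 0.3, 85], [20, -240, 0, 0.3, 85], [20, -240, 0, 0.3, 85], [20, -240, 0, 0.3, 85], [20, -240, 0, 0.3, 85], [20, -240, 0, 0.3, 85], [20, -240, 0, 0.3, 85]]' ; python3 - <<'E'
from h import *
s=read_state();print(s["joint_pos"])
import pickle
s=pickle.load(open("w1.pkl","rb"));K,C=pose("wrist",s)
z=lambda x,y:(x/2+120,y/2)
for n,p,q,h,k in[("platR",z(428,490),z(448,40),64,0),("matR",z(282,446),z(272,87),64,0),("near",z(428,499),z(170,500.5),64,1),("stoptop",z(342,64.5),z(80,67.5),99,1),("strip",z(160,480),z(129,95),64,0),("mattop",z(270,87),z(135,88.5),64,1)]:
    a=ray(p,K,C,h);b=ray(q,K,C,h);d=b-a;print(n,a,b,np.arctan2(d[1],d[0])-k*np.pi/2)
E
```

```text
time: 1.98
ee_pos: [459.3, 11.0, 244.0]
ee_rot: [0.998, -0.056, 0.0, -0.001]
force: [-0.2, -0.2, 1.2]
opening: 84.9
finger_force: 0.0
[-0.089 -0.254  1.879  0.002  1.517  1.593]
platR [ 441.575 -297.364   64.   ] [ 637.56 -257.37   64.  ] 0.2013058965473073
matR [ 451.451 -220.72    64.   ] [ 607.586 -190.049   64.   ] 0.1939681632276782
near [ 436.69  -298.569   64.   ] [ 411.591 -169.603   64.   ] 0.1922118414051046
stoptop [ 614.699 -216.857   99.   ] [ 596.295 -123.797   99.   ] 0.1952525471195865
strip [ 422.017 -163.38    64.   ] [ 593.708 -132.131   64.   ] 0.180035019493543
mattop [ 607.434 -189.236   64.   ] [ 596.589 -134.354   64.   ] 0.19507720833416942
```

```bash
python3 shift.py '[[-40, -210, 0, 0, 85], [-40, -210, 0, 0, 85], [-40, -210, 0, 0, 85], [-40, -210, 0, 0, 85], [-40, -210, 0, 0, 85], [-40, -210, 0, 0, 85], [-40, -210, 0, 0, 85], [-40, -210, 0, 0, 85]]' && python3 - <<'E'
from h import *
import pickle
s=read_state();im=imaging.capture("wrist")[:,:,::-1];print(s["ee_pos"],s["joint_pos"])
pickle.dump(s,open("w2.pkl","wb"));cv2.imwrite("pics/w2.png",im);cv2.imwrite("pics/w2c.png",cv2.resize(im[20:320,130:430],None,fx=2,fy=2,interpolation=cv2.INTER_CUBIC))
E
```

```text
time: 2.65
ee_pos: [445.0, 218.8, 243.8]
ee_rot: [0.998, -0.058, -0.0, 0.0]
force: [-1.1, -0.4, -0.2]
opening: 84.9
finger_force: 0.0
[445.015 218.804 243.759] [ 0.354 -0.148  1.788 -0.001  1.502  2.04 ]
```

View pics/w2c.png

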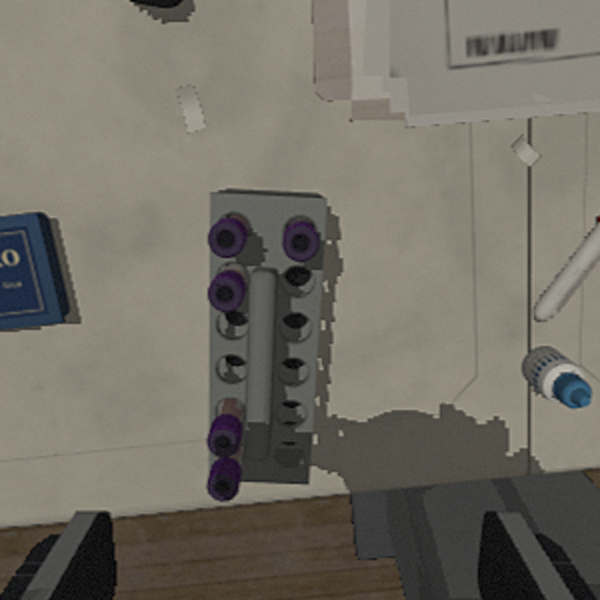

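The carrier's handle runs from zoomed (262,270) to (258,457), and its plate corners are at (212,195), (324,198) and (308,483).

```bash
python3 - <<'E'
from h import *
import pickle
s=pickle.load(open("w2.pkl","rb"));K,C=pose("wrist",s)
z=lambda x,y:(x/2+130,y/2+20)
psi=2*np.arctan2(s["ee_rot"][1],s["ee_rot"][0]);print("psi",psi)
a,b=ray(z(262.5,269),K,C,89),ray(z(258,458),K,C,89);print("handle",a,b,(a+b)/2,np.linalg.norm(a-b),np.arctan2(*(a-b)[1::-1]))
a,d,e=[ray(z(*p),K,C,52) for p in((211,194),(324,198),(308,483))]
print("plate",a,d,e,(a+e)/2,np.linalg.norm(a-d),np.linalg.norm(d-e),np.arctan2(*(d-e)[1::-1]),np.arctan2(*(a-d)[1::-1])-np.pi/2)
c=(a+e)/2
t=np.array([np.cos(psi),np.sin(psi),0]);n=np.array([np.sin(psi),-np.cos(psi),0])
print("shift",t@(c-s["ee_pos"]),n@(c-s["ee_pos"]))
E
```

```text
psi -0.11523776050554271
handle [487.987 229.296  89.   ] [401.137 242.949  89.   ] [444.562 236.123  89.   ] 87.91724774584307 -0.15592219489821246
plate [519.379 250.953  52.   ] [511.622 199.301  52.   ] [366.066 222.69   52.   ] [442.722 236.821  52.   ] 52.231362501619856 147.42330119777924 -0.15932580291972223 -0.14907304886961348
shift -4.349122912682609 -17.633628902660035
```

```bash
python3 shift.py '[[0, 0, 0, 0, 85], [-3.5, -17, 30, 0.04, 75], [-3.5, -17, 70, 0.04, 60], [-3.5, -17, 90, 0.04, 60], [-3.5, -17, 90, 0.04, 60], [-3.5, -17, 90, 0.04, 60]]'
```

```text
time: 3.2
ee_pos: [442.8, 235.6, 153.2]
ee_rot: [0.997, -0.079, -0.001, 0.001]
force: [-0.5, 0.1, 0.4]
opening: 59.6
finger_force: 0.0
```

```bash
python3 shift.py '[[0, -0.8, 30, 0, 60], [0, -0.8, 55, 0, 60], [0, -0.8, 66, 0, 60], [0, -0.8, 66, 0, 60], [0, -0.8, 66, 0, 20], [0, -0.8, 66, 0, 5], [0, -0.8, 66, 0, 5], [0, -0.8, 66, 0, 5], [0, -0.8, 66, 0, 5], [0, -0.8, 66, 0, 5]]'
```

```text
time: 4.03
ee_pos: [444.5, 238.1, 89.4]
ee_rot: [0.997, -0.078, 0.001, -0.0]
force: [-0.9, -2.4, 6.1]
opening: 10.6
finger_force: 60.5
```

```bash
python3 shift.py '[[0, 0, 0, 0, 5], [0, 0, 0, 0, 5], [0, 0, -10, 0, 5], [0, 0, -20, 0, 5], [0, 0, -20, 0, 5]]'
```

```text
time: 4.45
ee_pos: [444.3, 238.5, 110.2]
ee_rot: [0.997, -0.077, 0.001, -0.001]
force: [1.2, 0.3, -4.8]
opening: 10.7
finger_force: 58.9
```

```bash
python3 shift.py '[[0, 0, -20, 0, 5], [0, 0, -50, 0, 5], [0, 0, -80, 0, 5], [0, 0, -100, 0, 5], [0, 0, -104, 0, 5], [10, 30, -104, -0.05, 5], [21, 60, -104, -0.1, 5], [31, 90, -104, -0.15, 5], [42, 120, -104, -0.2, 5], [52, 150, -104, -0.25, 5]]'
```

```text
time: 5.28
ee_pos: [470.9, 80.4, 210.3]
ee_rot: [0.999, 0.049, -0.001, -0.0]
force: [1.2, 0.3, -5.5]
opening: 10.8
finger_force: 59.7
```

```bash
python3 - <<'E'
from h import *
s=read_state();q=s["ee_rot"];psi=2*np.arctan2(q[1],q[0]);d=np.array([519.6,-176.9])-s["ee_pos"][:2]
print(s["ee_pos"],psi,s["force"],s["opening"],"dx",d@[np.cos(psi),np.sin(psi)],"dy",d@[np.sin(psi),-np.cos(psi)],"turn",psi-.195)
E
```

```text
[470.901  80.387 210.306] 0.09779283667534992 [ 1.181  0.327 -5.505] 10.810266558238236 dx 23.34540812160297 dy 260.81224621618304 turn -0.09720716332465008
```

```bash
python3 shift.py '[[3, 30, 0, -0.03, 5], [6, 65, 0, -0.06, 5], [9, 100, 0, -0.09, 5], [12, 135, 0, -0.09, 5], [15, 170, 0, -0.09, 5], [18, 200, 0, -0.09, 5], [20, 220, 0, -0.09, 5], [20, 230, 0, -0.09, 5], [20, 230, 0, -0.09, 5], [20, 230, 0, -0.09, 5]]'; python3 - <<'E'
from h import *
s=read_state();q=s["ee_rot"];psi=2*np.arctan2(q[1],q[0]);d=np.array([519.6,-176.9])-s["ee_pos"][:2]
print(s["ee_pos"],psi,s["force"],s["opening"],"dx",d@[np.cos(psi),np.sin(psi)],"dy",d@[np.sin(psi),-np.cos(psi)],"turn",psi-.195)
E
```

```text
time: 6.12
ee_pos: [512.6, -145.1, 210.5]
ee_rot: [0.996, 0.092, -0.001, -0.001]
force: [-1.3, -0.2, -5.9]
opening: 11.2
finger_force: 59.7
[ 512.589 -145.062  210.531] 0.18381426601067347 [-1.274 -0.181 -5.92 ] 11.159002166554156 dx 1.0735262519170594 dy 32.58276818519926 turn -0.01118573398932654
```

```bash
python3 shift.py '[[1, 15, 0, -0.011, 5], [1, 28, 0, -0.011, 5], [1, 32.5, 0, -0.011, 5], [1, 32.5, 0, -0.011, 5], [1, 32.5, 8, -0.011, 5], [1, 32.5, 20, -0.011, 5], [1, 32.5, 32, -0.011, 5], [1, 32.5, 40, -0.011, 5], [1, 32.5, 44, -0.011, 5], [1, 32.5, 44, -0.011, 5]]'; python3 - <<'E'
from h import *
import pickle
s=read_state();im=imaging.capture("wrist")[:,:,::-1];print(s["ee_pos"],s["ee_rot"],s["force"])
pickle.dump(s,open("w3.pkl","wb"));cv2.imwrite("pics/w3.png",im);sc=imaging.capture("scene")[:,:,::-1]
o=np.zeros((600,800,3),np.uint8);o[:420,:400]=im[:,80:480];o[:400,400:]=cv2.resize(sc[140:240,280:380],None,fx=4,fy=4,interpolation=cv2.INTER_CUBIC);cv2.imwrite("pics/w3c.png",o)
E
```

```text
time: 6.95
ee_pos: [519.1, -176.4, 165.6]
ee_rot: [0.995, 0.098, -0.002, -0.001]
force: [-0.2, 0.4, -4.9]
opening: 10.8
finger_force: 59.7
[ 519.051 -176.351  165.622] [ 0.995  0.098 -0.002 -0.001] [-0.201  0.434 -4.87 ]
```

View pics/w3c.png

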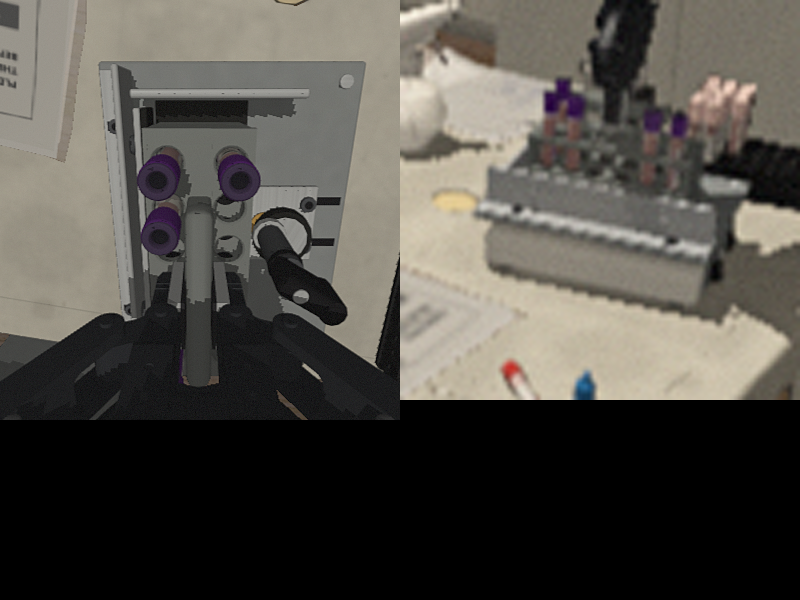

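The wrist view shows the carrier between the strip and the clamp, clear of the end stop, and square. Now I lower it gently.

```bash
python3 shift.py '[[0, 0, 4, 0, 5], [0, 0, 7, 0, 5], [0, 0, 8.5, 0, 5], [0, 0, 9.5, 0, 5], [0, 0, 10, 0, 5], [0, 0, 10, 0, 5]]'; python3 shift.py '[[0, 0, 0.5, 0, 5], [0, 0, 1, 0, 5], [0, 0, 1, 0, 5]]'
```

```text
time: 7.55
ee_pos: [520.2, -177.1, 157.9]
ee_rot: [0.995, 0.098, -0.0, -0.0]
force: [-0.1, 0.1, -5.5]
opening: 10.8
finger_force: 59.7
time: 7.8
ee_pos: [520.3, -177.1, 156.9]
ee_rot: [0.995, 0.098, 0.0, -0.0]
force: [0.1, 0.3, -4.8]
opening: 11.1
finger_force: 59.7
```

```bash
for i in 1 2; do python3 shift.py '[[0, 0, 0.5, 0, 5], [0, 0, 1, 0, 5], [0, 0, 1, 0, 5]]'; done; python3 shift.py '[[0, 0, 0.5, 0, 5], [0, 0, 0.5, 0, 5], [0, 0, 0.5, 0, 5]]'
```

```text
time: 8.05
ee_pos: [520.2, -177.1, 155.8]
ee_rot: [0.995, 0.098, -0.0, -0.0]
force: [1.0, 1.0, -5.4]
opening: 11.3
finger_force: 59.7
time: 8.3
ee_pos: [520.2, -177.1, 154.8]
ee_rot: [0.995, 0.098, -0.0, -0.0]
force: [1.1, 0.5, -5.8]
opening: 11.1
finger_force: 59.7
time: 8.55
ee_pos: [520.2, -177.1, 154.4]
ee_rot: [0.995, 0.098, -0.0, -0.0]
force: [0.9, -0.4, -5.2]
opening: 10.7
finger_force: 59.7
```

```bash
for i in 1 2 3; do python3 shift.py '[[0, 0, 0.5, 0, 5], [0, 0, 0.5, 0, 5], [0, 0, 0.5, 0, 5]]'; done | grep -E "pos|force:"
```

```text
ee_pos: [520.2, -177.1, 153.9]
force: [-0.2, -0.4, -4.3]
finger_force: 59.7
ee_pos: [520.3, -177.2, 153.5]
force: [0.5, -0.8, -4.7]
finger_force: 59.8
ee_pos: [520.4, -177.3, 153.4]
force: [-2.9, -0.5, -0.1]
finger_force: 60.5
```

```bash
python3 shift.py '[[2, 0, 0, 0, 5], [4, 0, 0, 0, 5], [6, 0, 0, 0, 5], [7, 0, 0, 0, 5], [7, 0, 0, 0, 5]]'; for i in 1 2 3; do python3 shift.py '[[1, 0, 0, 0, 5], [1, 0, 0, 0, 5], [1, 0, 0, 0, 5]]'; done | grep -E "pos|force:"
```

```text
time: 9.72
ee_pos: [527.6, -175.8, 153.3]
ee_rot: [0.995, 0.098, 0.0, 0.0]
force: [-3.5, -1.6, 4.0]
opening: 10.9
finger_force: 61.1
ee_pos: [528.3, -175.7, 153.3]
force: [-4.6, -1.6, 5.0]
finger_force: 61.1
ee_pos: [529.2, -175.5, 153.3]
force: [-5.3, -2.0, 5.8]
finger_force: 61.2
ee_pos: [530.1, -175.3, 153.3]
force: [-5.0, -1.1, 5.9]
finger_force: 61.3
```

```bash
for i in 1 2 3; do python3 shift.py '[[1, 0, 0, 0, 5], [1, 0, 0, 0, 5], [1, 0, 0, 0, 5]]'; done | grep -E "pos|^force:"
```

```text
ee_pos: [531.1, -175.1, 153.3]
force: [-5.2, -1.1, 5.8]
ee_pos: [532.1, -174.9, 153.3]
force: [-4.8, -1.9, 5.8]
ee_pos: [532.1, -174.9, 153.3]
force: [-11.7, -2.0, 9.2]
```

```bash
python3 shift.py '[[-0.5, -1, 0, 0, 5], [-0.5, -2, 0, 0, 5], [-0.5, -3, 0, 0, 5], [-0.5, -3, 0, 0, 5]]'; for i in 1 2 ; do python3 shift.py '[[0, -1, 0, 0, 5], [0, -1, 0, 0, 5], [0, -1, 0, 0, 5]]'; done | grep -E "pos|rot|^force:"; python3 -c "
from h import *;print(read_state()['moment'])"
```

```text
time: 11.55
ee_pos: [531.7, -173.4, 153.7]
ee_rot: [0.995, 0.097, -0.0, 0.002]
force: [-6.9, -7.1, 6.3]
opening: 11.0
finger_force: 61.5
ee_pos: [531.6, -172.8, 153.8]
ee_rot: [0.995, 0.097, -0.0, 0.002]
force: [-6.6, -9.7, 6.6]
ee_pos: [531.4, -172.2, 153.9]
ee_rot: [0.995, 0.097, 0.0, 0.002]
force: [-8.0, -11.0, 6.5]
[-1.98   1.138 -0.349]
```

```bash
python3 shift.py '[[0.3, 0.5, 0, 0, 5], [0.3, 1, 0, 0, 5], [0.3, 1.5, -0.2, 0, 5], [0.3, 1.5, -0.2, 0, 5], [0.3, 1.5, -0.2, 0, 5]]'; python3 shift.py '[[0, 0, 0, 0, 16], [0, 0, 0, 0, 24], [0, 0, 0, 0, 30], [0, 0, 0, 0, 30], [0, 0, 0, 0, 30], [0, 0, 0, 0, 30]]'
```

```text
time: 12.47
ee_pos: [531.7, -173.0, 153.7]
ee_rot: [0.995, 0.097, -0.0, 0.001]
force: [-9.0, -7.3, 6.4]
opening: 10.7
finger_force: 61.5
time: 12.97
ee_pos: [532.2, -170.9, 153.0]
ee_rot: [0.995, 0.098, 0.0, -0.0]
force: [-0.0, -0.5, 0.6]
opening: 30.4
finger_force: 0.0
```

```bash
python3 shift.py '[[0, 0, -15, 0, 30], [0, 0, -40, 0, 30], [0, 0, -70, 0, 30], [0, 0, -90, 0, 30], [0, 0, -95, 0, 30], [0, 0, -95, 0, 30]]' && python3 - <<'E'
from h import *
import pickle
s=read_state();im=imaging.capture("wrist")[:,:,::-1];print(s["ee_pos"],s["ee_rot"],s["joint_pos"])
pickle.dump(s,open("w4.pkl","wb"));cv2.imwrite("pics/w4.png",im);cv2.imwrite("pics/w4c.png",cv2.resize(im[50:310,140:400],None,fx=2.3,fy=2.3,interpolation=cv2.INTER_CUBIC))
E
```

```text
time: 13.47
ee_pos: [533.3, -171.6, 250.5]
ee_rot: [0.995, 0.098, 0.002, 0.001]
force: [0.0, -0.7, -0.6]
opening: 29.8
finger_force: 0.0
[ 533.323 -171.556  250.492] [0.995 0.098 0.002 0.001] [-0.403  0.022  1.613  0.     1.502  0.972]
```

View pics/w4c.png

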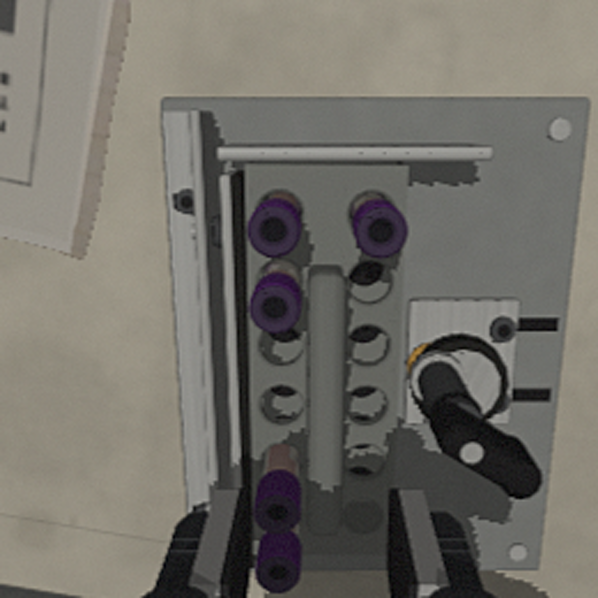

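The carrier sits square in the corner against the end stop and strip, tubes upright. The knob's axis cap is at zoomed (470,453) and the wing tip near (530,487). I'll work out the axis and wing angle from these.

```bash
python3 - <<'E'
from h import *
import pickle
c=np.array([525.04,-194.21,0]);Rz=R.from_euler("z",.195).as_matrix()
zf=lambda x,y:(x/2.3+140,y/2.3+50)
s4=pickle.load(open("w4.pkl","rb"));s1=pickle.load(open("w1.pkl","rb"))
P=[(pose("wrist",s1),(273.8,164.8)),(pose("wrist",s4),zf(470,453))]
A=np.zeros((3,3));b=np.zeros(3)
for (K,C),u in P:
    d=ray(u,K,C,0)-C[:3,3];d/=np.linalg.norm(d);m=np.eye(3)-np.outer(d,d);A+=m;b+=m@C[:3,3]
X=np.linalg.solve(A,b);print("cap",X,"mixer",Rz.T@(X-c), "nominal axis",c+Rz@[0,-25.5,157])
K,C=P[1][0]
for nm,u in(("cap",zf(470,453)),("tip",zf(526,482))):print(nm,Rz.T@(ray(u,K,C,157)-c),ray(u,K,C,157))
# dark wing mask in w1, top face orientation
im=cv2.imread("pics/w1.png");g=cv2.cvtColor(im,cv2.COLOR_BGR2GRAY);K,C=P[0][0]
m=(g<45).astype(np.uint8);n,l,st,ce=cv2.connectedComponentsWithStats(m[120:200,240:325]);i=1+np.argmax(st[1:,4])
print(st[i],ce[i]+[240,120])
for nm,u in(("cap",(273.8,164.8)),("tip",(301,182)),):print(nm,Rz.T@(ray(u,K,C,157)-c))
for u in ((470,453),(435,380)):print(Rz.T@(ray(zf(*u),*P[1][0],128)-c))
E
```

```text
cap [ 528.537 -220.654  157.243] mixer [ -1.694 -26.621 157.243] nominal axis [ 529.981 -219.227  157.   ]
cap [ -2.107 -26.379 157.   ] [ 528.084 -220.497  157.   ]
tip [-12.227 -44.89  157.   ] [ 521.743 -240.618  157.   ]
[   0    0   70   80 2818] [267.106 161.64 ]
cap [ -1.456 -26.928 157.   ]
tip [-12.901 -44.47  157.   ]
[-15.636 -32.992 128.   ]
[ 11.963 -19.065 128.   ]
```

```bash
python3 shift.py '[[-4, 12, 0, -0.12, 30], [-9, 30, 0, -0.24, 30], [-14, 42, 0, -0.36, 30], [-14.2, 47, 0, -0.48, 30], [-14.2, 47, 0, -0.6, 30], [-14.2, 47, 0, -0.72, 30], [-14.2, 47, 0, -0.84, 30], [-14.2, 47, 0, -0.95, 30], [-14.2, 47, 0, -0.99, 30], [-14.2, 47, 0, -0.99, 30]]'; python3 shift.py '[[0, 0, 0, 0, 30], [0, 0, 0, 0, 30]]' >/dev/null;  python3 - <<'E'
from h import *
s=read_state();q=s["ee_rot"];psi=2*np.arctan2(q[1],q[0]);d=np.array([528.5,-220.6])-s["ee_pos"][:2]
print(s["ee_pos"],q,psi,"dx",d@[np.cos(psi),np.sin(psi)],"dy",d@[np.sin(psi),-np.cos(psi)],"turn",psi-1.186,s["moment"])
E
```

```text
time: 14.35
ee_pos: [526.4, -219.5, 245.5]
ee_rot: [0.829, 0.56, -0.001, -0.002]
force: [0.6, -0.5, -0.8]
opening: 30.1
finger_force: 0.0
[ 526.863 -219.749  246.79 ] [ 0.83   0.558 -0.    -0.001] 1.184050463622874 dx -0.17077125438471522 dy 1.8374760515875481 turn -0.0019495363771260266 [ 0.    -0.033 -0.024]
```

```bash
python3 shift.py '[[0, 1.8, 20, 0, 30], [0, 1.8, 50, 0, 30], [0, 1.8, 70, 0, 30], [0, 1.8, 80, 0, 30], [0, 1.8, 84, 0, 30], [0, 1.8, 84, 0, 30]]'; python3 shift.py '[[0, 0, 4, 0, 30], [0, 0, 8, 0, 30], [0, 0, 10.5, 0, 30], [0, 0, 10.5, 0, 30], [0, 0, 10.5, 0, 30]]'
```

```text
time: 15.02
ee_pos: [528.5, -220.5, 163.3]
ee_rot: [0.829, 0.559, -0.0, -0.001]
force: [0.2, -0.4, 0.3]
opening: 30.1
finger_force: 0.0
time: 15.43
ee_pos: [529.1, -220.8, 154.0]
ee_rot: [0.829, 0.559, 0.0, 0.0]
force: [0.2, 0.6, 0.7]
opening: 30.1
finger_force: 0.0
```

Now close on the wing.

```bash
python3 shift.py '[[0, 0, 1, 0, 30], [0, 0, 1, 0, 24], [0, 0, 1, 0, 16], [0, 0, 1, 0, 5], [0, 0, 1, 0, 5], [0, 0, 1, 0, 5], [0, 0, 1, 0, 5], [0, 0, 1, 0, 5]]'; python3 -c "
from h import *
s=read_state();q=s['ee_rot'];print(s['moment'],2*np.arctan2(q[1],q[0]))"
```

```text
time: 16.1
ee_pos: [528.8, -220.6, 153.0]
ee_rot: [0.829, 0.559, -0.0, -0.0]
force: [-3.2, 1.7, 5.9]
opening: 14.7
finger_force: 58.7
[ 0.309  0.756 -0.05 ] 1.1857839610232455
```

```bash
python3 shift.py '[[0, 0, 0, 0, 5], [0, 0, 0, 0, 5], [0, 0, 0, 0, 5]]'; python3 - <<'E'
from h import *
s=read_state();print(s['moment'])
im=imaging.capture("wrist")[:,:,::-1];cv2.imwrite("pics/w5.png",im);cv2.imwrite("pics/w5c.png",im)
E
```

```text
time: 16.35
ee_pos: [528.8, -220.7, 153.0]
ee_rot: [0.829, 0.559, -0.0, -0.0]
force: [-5.1, 2.8, 5.3]
opening: 14.9
finger_force: 58.7
[ 0.34   0.761 -0.058]
```

View pics/w5c.png

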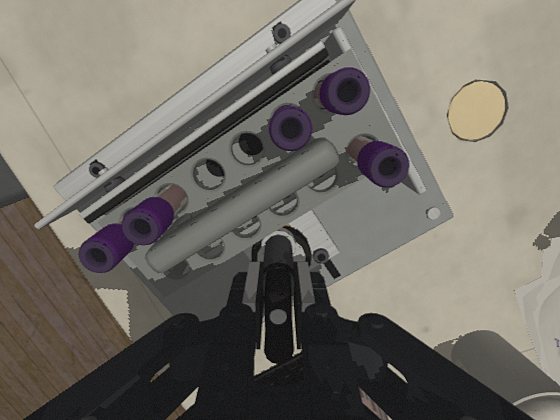

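The wing is well aligned between the fingers, at (280,300) in the picture, and the carrier is undisturbed. Next I centre slightly and begin turning.

```bash
cat > r.py <<'E'
from h import *
s=read_state();q=s['ee_rot'];print("M",s['moment'],"psi %.3f"%(2*np.arctan2(q[1],q[0])),s["force"],s["ee_pos"],"op %.1f"%s["opening"])
E
python3 shift.py '[[0, -0.5, 0, 0, 5], [0, -1, 0, 0, 5], [0, -1, 0, 0, 5]]' >/dev/null; python3 r.py; python3 shift.py '[[0, 0, 0, 0.08, 5], [0, 0, 0, 0.16, 5], [0, 0, 0, 0.24, 5], [0, 0, 0, 0.3, 5], [0, 0, 0, 0.3, 5], [0, 0, 0, 0.3, 5]]'>/dev/null; python3 r.py
```

```text
M [-0.089 -0.17  -0.023] psi 1.186 [ 1.96  -0.307  4.034] [ 528.603 -220.594  153.045] op 14.6
M [-0.288 -0.709 -0.063] psi 0.888 [ 4.207 -1.541  0.914] [ 528.826 -220.712  153.062] op 14.8
```

```bash
python3 shift.py '[[0, 0, 0, 0.08, 5], [0, 0, 0, 0.16, 5], [0, 0, 0, 0.24, 5], [0, 0, 0, 0.3, 5], [0, 0, 0, 0.3, 5], [0, 0, 0, 0.3, 5]]'>/dev/null; python3 r.py; for i in 1 2; do python3 shift.py '[[0, 0, 0, 0.05, 5], [0, 0, 0, 0.05, 5], [0, 0, 0, 0.05, 5]]'>/dev/null; python3 r.py;done
```

```text
M [-0.524 -0.924 -0.07 ] psi 0.588 [ 5.161 -3.138  0.908] [ 529.03  -220.927  153.09 ] op 15.0
M [-0.523 -0.924 -0.004] psi 0.538 [ 5.899 -2.745  0.471] [ 529.051 -220.953  153.1  ] op 14.7
M [-0.527 -0.964 -0.019] psi 0.488 [ 6.326 -3.249  0.18 ] [ 529.067 -220.991  153.087] op 14.8
```

```bash
for i in 1 2 3; do python3 shift.py '[[0, 0, 0, 0.05, 5], [0, 0, 0, 0.05, 5], [0, 0, 0, 0.05, 5]]'>/dev/null; python3 r.py;done
```

```text
M [-0.57  -0.985  0.026] psi 0.438 [ 5.933 -3.465 -0.532] [ 529.074 -221.068  153.096] op 15.0
M [-0.633 -1.032 -0.067] psi 0.388 [ 6.294 -3.136 -0.862] [ 529.105 -221.065  153.079] op 15.1
M [-0.599 -1.019  0.045] psi 0.338 [ 6.182 -4.201 -0.224] [ 529.121 -221.165  153.104] op 15.0
```

```bash
cat > d.py <<'E'
from h import *
a=cv2.imread("pics/w5.png")[285:360,262:298].astype(int);b=imaging.capture("wrist")[:,:,::-1][285:360,262:298].astype(int)
print("diff",abs(a-b).mean(),abs(a-a.mean((0,1))).mean())
for i in(a,b):
    m=(i.min(2)>110).astype(np.uint8);print(m.sum(),[x.mean() for x in np.nonzero(m)])
E
python3 d.py; for i in 1 2; do python3 shift.py '[[0, 0, 0, 0.05, 5], [0, 0, 0, 0.05, 5], [0, 0, 0, 0.05, 5]]'>/dev/null; python3 r.py;done
```

```text
diff 16.56111111111111 31.163541015089166
241 [np.float64(50.71369294605809), np.float64(16.970954356846473)]
0 [np.float64(nan), np.float64(nan)]
M [-0.675 -1.076 -0.034] psi 0.288 [ 6.336 -3.824 -0.184] [ 529.116 -221.195  153.088] op 14.9
M [-0.696 -1.049 -0.039] psi 0.238 [ 7.216 -3.71   0.532] [ 529.157 -221.237  153.116] op 14.6d.py:5: RuntimeWarning: Mean of empty slice.
  m=(i.min(2)>110).astype(np.uint8);print(m.sum(),[x.mean() for x in np.nonzero(m)])
  ret = ret.dtype.type(ret / rcount)
```

```bash
python3 - <<'E'
from h import *
im=imaging.capture("wrist")[:,:,::-1];cv2.imwrite("pics/w6.png",im)
o=np.zeros((600,800,3),np.uint8);o[:600,:400]=cv2.resize(im[190:390,215:348],(400,600),interpolation=cv2.INTER_CUBIC);o[:300,400:]=cv2.resize(im,(400,300))
w5=cv2.imread("pics/w5.png");o[300:,400:]=cv2.resize(w5[240:390,180:380],(400,300));cv2.imwrite("pics/w6c.png",o)
E
```

```text
(no output)
```

View pics/w6c.png

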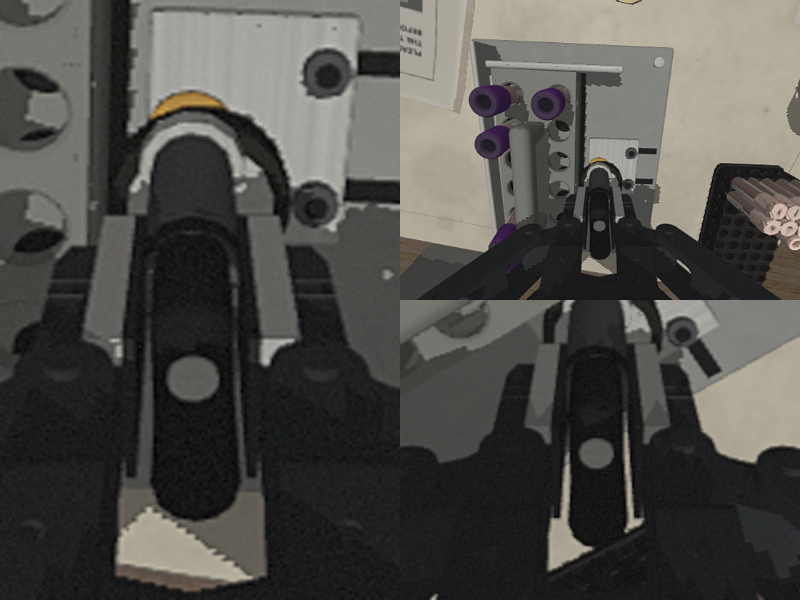

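The wing has turned with the fingers, and the disc's rim at (120,170) in the enlarged panel is close to the carrier's side. I'll carry on in small steps.

```bash
for i in 1 2 3; do python3 shift.py '[[0, 0, 0, 0.04, 5], [0, 0, 0, 0.04, 5], [0, 0, 0, 0.04, 5], [0, 0, 0, 0.04, 5]]'>/dev/null; python3 r.py;done
```

```text
M [-0.719 -1.076  0.017] psi 0.198 [ 6.838 -4.189 -0.899] [ 529.157 -221.271  153.099] op 14.9
M [-0.739 -1.085 -0.037] psi 0.158 [ 7.294 -5.066 -0.669] [ 529.155 -221.3    153.105] op 14.6
M [-0.808 -1.075  0.034] psi 0.118 [ 6.968 -4.945 -1.244] [ 529.181 -221.336  153.117] op 14.8
```

```bash
for i in 1 2 3; do python3 shift.py '[[0, 0, 0, 0.03, 5], [0, 0, 0, 0.03, 5], [0, 0, 0, 0.03, 5], [0, 0, 0, 0.03, 5]]'>/dev/null; python3 r.py;done
```

```text
M [-0.853 -1.088  0.12 ] psi 0.088 [ 6.336 -5.379 -0.904] [ 529.159 -221.388  153.083] op 14.9
M [-0.816 -1.125  0.141] psi 0.058 [ 6.705 -5.637 -1.78 ] [ 529.152 -221.393  153.082] op 14.6
M [-0.911 -1.079  0.099] psi 0.028 [ 6.772 -6.623 -1.126] [ 529.169 -221.461  153.11 ] op 15.1
```

```bash
for i in 1 2 3; do python3 shift.py '[[0, 0, 0, 0.02, 5], [0, 0, 0, 0.02, 5], [0, 0, 0, 0.02, 5]]'>/dev/null; python3 r.py;python3 shift.py '[[0, 0, 0, 0, 5]]'>/dev/null; python3 r.py;done
```

```text
M [-0.848 -1.148  0.148] psi 0.008 [ 6.692 -5.328 -1.471] [ 529.181 -221.471  153.1  ] op 15.0
M [-0.944 -1.016  0.122] psi 0.008 [ 7.089 -4.975 -1.156] [ 529.187 -221.472  153.105] op 15.0
M [-0.906 -1.096  0.158] psi -0.012 [ 6.679 -5.949 -0.987] [ 529.159 -221.492  153.086] op 15.3
M [-0.914 -1.122  0.108] psi -0.012 [ 6.862 -5.287 -1.02 ] [ 529.158 -221.53   153.084] op 14.7
M [-0.936 -1.136  0.151] psi -0.032 [ 6.33  -5.204 -0.908] [ 529.157 -221.53   153.088] op 14.8
M [-0.964 -1.093  0.16 ] psi -0.032 [ 6.129 -5.915 -1.33 ] [ 529.161 -221.515  153.093] op 14.8
```

```bash
for i in 1 2 3 4; do python3 shift.py '[[0, 0, 0, 0.02, 5], [0, 0, 0, 0.02, 5], [0, 0, 0, 0.02, 5]]'>/dev/null; python3 r.py;done
```

```text
M [-0.977 -1.166  0.163] psi -0.052 [ 6.423 -5.808 -1.552] [ 529.166 -221.552  153.132] op 14.6
M [-0.919 -1.101  0.186] psi -0.072 [ 6.761 -5.757 -1.224] [ 529.174 -221.553  153.1  ] op 15.0
M [-1.012 -1.086  0.224] psi -0.092 [ 6.478 -6.148 -1.282] [ 529.14  -221.606  153.093] op 14.6
M [-1.01  -1.048  0.283] psi -0.112 [ 5.801 -6.182 -0.013] [ 529.064 -221.619  153.104] op 14.7
```

```bash
for i in 1 2; do python3 shift.py '[[0, 0, 0, 0.02, 5], [0, 0, 0, 0.02, 5], [0, 0, 0, 0.02, 5]]'>/dev/null; python3 r.py;python3 shift.py '[[0, 0, 0, 0, 5]]'>/dev/null; python3 r.py;done
```

```text
M [-1.04  -0.997  0.286] psi -0.132 [ 5.692 -6.772 -0.71 ] [ 529.074 -221.656  153.121] op 14.7
M [-1.096 -0.944  0.286] psi -0.132 [ 6.13  -5.877 -1.234] [ 529.08  -221.653  153.139] op 14.5
M [-1.052 -1.101  0.36 ] psi -0.152 [ 6.201 -6.6   -1.31 ] [ 529.12  -221.658  153.114] op 14.7
M [-1.049 -1.02   0.33 ] psi -0.152 [ 5.254 -5.407 -1.605] [ 529.129 -221.698  153.125] op 14.8
```

```bash
python3 shift.py '[[0.4, 0.3, 0, 0.01, 5], [0.8, 0.6, 0, 0.01, 5], [0.8, 0.6, 0, 0.01, 5], [0.8, 0.6, 0, 0.01, 5]]'>/dev/null; python3 r.py;python3 shift.py '[[0, 0, 0, 0, 5]]'>/dev/null; python3 r.py
```

```text
M [-0.831 -0.562  0.355] psi -0.162 [ 3.489 -4.59   2.023] [ 529.226 -221.789  153.079] op 14.7
M [-0.859 -0.526  0.415] psi -0.162 [ 2.773 -5.223  1.731] [ 529.213 -221.77   153.073] op 14.8
```

```bash
python3 shift.py '[[0.2, 0.5, 0, 0, 5], [0.4, 0.9, 0, 0, 5], [0.4, 0.9, 0, 0, 5], [0.4, 0.9, 0, 0, 5]]'>/dev/null; python3 r.py;python3 shift.py '[[0, 0, 0, 0, 5]]'>/dev/null; python3 r.py
```

```text
M [-0.199 -0.282  0.456] psi -0.163 [ 1.675 -0.702  5.27 ] [ 529.249 -221.91   153.034] op 15.0
M [-0.205 -0.361  0.43 ] psi -0.163 [ 1.571 -1.552  4.786] [ 529.256 -221.933  153.04 ] op 14.8
```

```bash
python3 shift.py '[[0, 0, 0, 0, 17], [0, 0, 0, 0, 20], [0, 0, 0, 0, 24], [0, 0, 0, 0, 30], [0, 0, 0, 0, 30], [0, 0, 0, 0, 30]]'>/dev/null; python3 r.py; python3 shift.py '[[0, 0, -15, 0, 30], [0, 0, -40, 0, 30], [0, 0, -70, 0, 30], [0, 0, -95, 0, 30], [0, 0, -95, 0, 30], [0, 0, -95, 0, 30]]'; python3 - <<'E'
from h import *
import pickle
s=read_state();im=imaging.capture("wrist")[:,:,::-1];pickle.dump(s,open("w7.pkl","wb"));cv2.imwrite("pics/w7.png",im)
K,C=pose("wrist",s);c=np.array([525.04,-194.21,0]);Rz=R.from_euler("z",.195).as_matrix()
print(s["ee_pos"],s["ee_rot"])
# purple caps: centres in both views, z=155
for f in("w4","w7"):
    st=pickle.load(open(f+".pkl","rb"));K,C=pose("wrist",st);i=cv2.imread(f"pics/{f}.png");h=cv2.cvtColor(i,cv2.COLOR_BGR2HSV)
    m=cv2.inRange(h,(125,80,40),(160,255,255));n,l,q,ce=cv2.connectedComponentsWithStats(m)
    for k in range(1,n):
        if q[k,4]>150:print(f,q[k,4],ce[k],Rz.T@(ray(ce[k],K,C,150)-c))
    g=i.astype(int); 
    print("axis px",proj([528.5,-220.6,157],K,C))
E
```

```text
M [-0.01  -0.047  0.008] psi -0.164 [0.569 0.394 0.495] [ 528.618 -221.808  152.105] op 29.8
time: 26.0
ee_pos: [530.0, -222.5, 249.8]
ee_rot: [0.997, -0.082, 0.002, 0.001]
force: [-0.5, -0.3, -0.3]
opening: 30.0
finger_force: 0.0
[ 530.022 -222.544  249.844] [ 0.997 -0.082  0.002  0.001]
w4 174 [260.58 177.73] [ 46.785  33.814 150.   ]
w4 207 [261.019 261.415] [-17.833  34.537 150.   ]
w4 209 [261.426 287.804] [-40.78   34.584 150.   ]
axis px [344.95 245.94]
w7 181 [202.425 148.508] [ 68.589   0.69  150.   ]
w7 287 [160.47  166.519] [ 67.576  32.65  150.   ]
w7 225 [173.156 196.378] [ 45.471  34.065 150.   ]
w7 196 [210.01  273.077] [-19.28   35.078 150.   ]
axis px [277.336 230.278]
```

```bash
python3 shift.py '[[-5, -20, 0, -0.12, 30], [-5, -40, 0, -0.24, 30], [-5, -51, -0.5, -0.36, 30], [-5, -51, -0.5, -0.36, 30], [-5, -51, -0.5, -0.36, 30], [-5, -51, -0.5, -0.36, 30], [-5, -51, -0.5, -0.36, 30]]'; python3 - <<'E'
from h import *
import pickle
s=read_state();im=imaging.capture("wrist")[:,:,::-1];pickle.dump(s,open("w8.pkl","wb"));cv2.imwrite("pics/w8.png",im)
a=cv2.cvtColor(cv2.imread("pics/w4.png"),cv2.COLOR_BGR2GRAY).astype(np.float32);b=cv2.cvtColor(np.ascontiguousarray(im),cv2.COLOR_BGR2GRAY).astype(np.float32)
# (x0,y0,x1,y1): fixed mixer patches vs carrier patches
def tr(n,x0,y0,x1,y1):
    r=cv2.matchTemplate(b[y0-8:y1+8,x0-8:x1+8],a[y0:y1,x0:x1],cv2.TM_CCOEFF_NORMED);_,v,_,p=cv2.minMaxLoc(r);x,y=p
    def sp(c):return 0.5*(c[0]-c[2])/(c[0]-2*c[1]+c[2]) if 0<x<16 and 0<y<16 else 0
    print(n,round(v,3),x-8+sp(r[y,x-1:x+2]),y-8+sp(r[y-1:y+2,x]))
for n,*bx in(("screw",372,95,395,115),("stop R",320,108,360,130),("fence bolt",210,125,240,150),("clamp bolts",345,182,388,235),("hole row R",290,185,312,200),("hole2",290,212,312,245),("handle top",270,160,295,185),("caps",245,130,276,190)):tr(n,*bx)
K,C=pose("wrist",s)
for y0,nm in((a,"w4"),(b,"w8")):
    print(nm,y0[108:132,285:305].mean(1).astype(int))
E
```

```text
time: 26.63
ee_pos: [532.0, -171.5, 247.4]
ee_rot: [0.995, 0.096, -0.001, -0.0]
force: [0.3, -0.3, -0.1]
opening: 29.6
finger_force: 0.0
screw 0.936 2.3361106 -3.154773
stop R 0.978 1.897487 -2.8666732
fence bolt 0.983 -0.21118502 -1.9685981
clamp bolts 0.681 2.1037822 -1.4949409
hole row R 0.907 -1.962788 -1.4999745
hole2 0.913 -1.1450696 -1.0789431
handle top 0.875 -2.3034413 -1.8858708
caps 0.935 -2.9530349 -1.995492
w4 [112 112 112 115  87  76 144 159 150 144 129  94  57  67 103 104 103 103
 103 103 103 103 103 104]
w8 [114  96  69 137 157 153 143 137 117  56  51 103 105 104 102 102 102 102
 102 103 103 102  91  79]
```

```bash
python3 -c "
from cell import ctrl, imaging, workorder, read_state
print(workorder.finish_job())"
```

```text
the job is handed in; nothing more can be done
None
```

I put the carrier home in the corner, upright against the end stop and cushioned fence. The eccentric is clamped to an estimated 11 to 15 N (inferred from wrist torque and turn angle, not measured directly). I released it, moved the arm clear and handed the job in at about 27 s; no verdict came back.

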